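# Fit the weighted plunger and hold the thickness gauge open

## Task

Take the plunger with the larger weight out of the rack, put its rod down through the guide hole of the thickness gauge and lower it gently until its foot stands on the anvil, then let go of it. Then take the lifting lever by its handle, turn it up until the cams lift the plunger as high as they can (lever upright, not on past it towards its far stop), and finish while still holding it there by the handle, so that a colleague can slip a coin under the foot. Leave the smaller plunger in the rack, and the cup and the dish where they are.

Things in the scene. Friction and masses are not known exactly. Their poses are not given: they have to be found in the camera images.
- gauge: Dead-weight thickness gauge, a grey C-frame fixed to the table. Origin: on the guide hole's vertical axis at table level; x to the gauge's back, y to its lever side, z up. Base plate x -60 to 130 mm, y +-55, 26 mm high. Behind, a column with a readout box (x 76 to 120, y +-42, up to 137 mm) carries an arm 28 mm wide with, at its end, a steel guide boss 28 x 28 mm, 70 to 119 mm above the table.
- guide_mouth (a point): Centre of the upper mouth of the vertical guide hole, on top of the boss, 119 mm above the table. The hole is 12 mm in diameter, 49 mm long, open at both ends, with a 3 mm chamfer at the mouth.
- anvil (a point): Centre of the flat top of the anvil, a steel disc 42 mm in diameter, straight below the guide hole, 35 mm above the table.
- plunger: Plunger with the larger weight (loose, about 0.45 kg): a steel rod 10 mm thick, 90 mm long, its foot tapered over 4 mm to a 6 mm tip; on it a steel disc weight, 60 mm in diameter, 18 mm high; on top a knob. Origin: the foot's tip, z up along the rod. It hangs by its weight in one of the rack's holes, tip 15 mm above the table. Standing on the anvil, its weight is 2 mm clear of the lowered cams.
- plunger_knob (a point): Centre of the larger plunger's knob, a black upright cylinder 22 mm in diameter and 36 mm high to grip it by, right on top of the weight: it spans 108 to 144 mm above the foot's tip, this point 126 mm.
- small_plunger: The same kind of plunger with a smaller weight, 40 mm in diameter and 18 mm high (loose, about 0.23 kg); same rod and knob, same origin. It hangs in the other hole of the rack and stays there.
- rack: Aluminium rack for the plungers, fixed: a plate 80 x 180 mm whose top is 105 mm above the table, on two side walls. Origin: centre of its underside. Two through holes of 14 mm diameter, at y = -45 mm and +45 mm of the rack; either may hold the larger plunger.
- lift_lever (a joint): Angle of the lifting lever (rad). 0: on its lower stop, lying level towards the gauge's front (-x); grows as the handle swings up and back. pi/2 (1.571): upright, cams highest, plunger 10 mm off the anvil. Far stop 2.05, where the cams lower again. A return spring drives it back to 0 (1.5 N at the handle at 0, 4 N at pi/2; the plunger's weight adds under 1 N), so it falls back when let go.
- lever_axis (a point): Point on the lever's level turning axis (parallel to the gauge's y), beside the middle of the handle: at x = 14 mm, y = 81 mm of the gauge, 105 mm above the table.
- handle: The lever's handle: a black round bar 14 mm in diameter sticking out sideways from the lever's end, parallel to the gauge's y; it revolves freely about its own centre line like a crank handle. Origin: on that line, 100 mm from the turning axis; from there the bar is free for 27 mm towards the gauge, where the lever begins, and for 25 mm outward. Its y axis is the gauge's y.
- lever: The lifting lever: a steel bar at y = 50 mm of the gauge, with the handle at its end, and on its shaft two eccentric steel discs, the cams (36 mm in diameter, 10 mm wide, 12 mm off centre), one on each side of the guide boss, that bear on the underside of the plunger's weight. Origin: on the shaft's axis, in the middle of the arm; x along the bar away from the handle, y as the gauge's y.
- cup: White paper cup, 78 mm across the rim, 92 mm high, standing loose on the table behind gauge and rack. Origin: centre of its underside. A bystander.
- dish: Clear flat dish, 88 mm across, 16 mm high, with three copper coins, loose on the table to the right of the gauge (-y). Origin: centre of its underside. A bystander.
Mind the look-alikes: they are no part of the job. Leave any blue look-alike of the plunger alone.

How it is judged:
By the outcome, as a careful person would: the job done as asked, in the order asked, and still so for the second after the job is handed in, while the arm keeps its last pose, push and grip.
It also fails if it takes over 64 s, if anything falls off the work surface, if the arm or the gripper's body presses on something with over 40 N, if the wrist force passes 120 N, or if a joint passes its speed limit or range.

## Robot

A 6-joint arm with a two-finger parallel gripper is mounted at the origin on the work surface. World frame = base frame: x ahead of the robot, y to its left, z up, the work surface at z = 0. Lengths are in m, angles in degrees, forces in N, time in s.
With the tool pointing down it reaches from about 0.375 to 0.9 m from the base axis. Payload 3.1 kg.
Tool frame: the origin (TCP) lies at the very end of the fingers, on their centre line; the grasp point (between the pads) lies 19 mm behind it (grip_point_offset is the distance from the TCP to the grasp point, in m); y points along the fingers, x is the direction in which the jaws open and shut, and the axes are right-handed (so a half turn about y gives the same grasp; the last joint's range is limited). The gripper opens to 87 mm and grips with 3 to 60 N. Pads are 19 mm wide; open, the fingers measure 117 mm over their backs; the gripper's body (75 mm by 190 mm) begins 51 mm behind the grasp point.
Start: joints at [-87.233, 30.224, 82.088, -0, 67.689, -10.227], TCP at [0.141, -0.609, 0.223] pointing down, gripper open.
Joint ranges: [-176.69, 176.69], [-43.24, 126.21], [12.49, 139.97], [-82, 262], [0, 151.66], [-163.58, 163.58]. Speed limits (degrees/s): [159.86, 159.86, 180, 180, 180, 180].

## Interface

Orientations are given as a 3x3 rotation matrix whose columns are the frame's x, y, z axes.
In Python, from rig import * gives the robot as it stands.
- The arm moves only by the tool send_rows, never from a script. Its argument "moves" is text: rows parted by semicolons, each of 5 numbers parted by spaces: the finger opening in mm, from 0 to 87, then the shift along the tool's x, y, z in mm, then the turn about the tool's y in degrees. In form: fingers dx dy dz yaw; .... A call has 1 to 20 rows; each row shifts and turns the commanded pose from where the row before left it, along the tool's axes as they then stand; what a row does not reach is not made up. A row lasts 1/12 s, in which the tool goes at most 41.7 mm and 7.16 degrees, less where a joint would pass 70% of its speed; a pose out of reach is approached as far as the arm can. A call is refused whole if a number of a shift passes 41.7 or a number of a turn 7.16, either way. A call with a gripper value outside its range is refused whole. The fingers move at their own pace and stop on an object; the grip force is fixed at half the most. Time passes only in rows, so rows that do not move let the fingers close. It gives the time, the measured TCP pose, the force and the opening at its end, in the units of the state.
- read_state(): the state, without advancing time (a new reading comes with each control period).
- capture(name): name is "scene" or "top" or "wrist"; returns a dict with "image" (480x640x3 uint8, blue, green, red), "z_map" (480x640 float32, m along the optical axis (not along the pixel's ray), 0 where there is no reading), "mtx" (3x3 intrinsics, pixels), "origin" and "rotation" of the camera in the world; the wrist camera has in their place "tool_from_camera" (4x4, takes a point from camera to tool coordinates, whose origin is the TCP and whose axes are the tool frame's). Camera axes: x right, y up, looking along -z (the intrinsics and any distortion apply to the point x, -y, -z); pixel columns grow to the right and rows downward; lengths in m; the calibration is good to about 2 mm. A picture is of the moment at which its call begins: read the wrist's pose just before it.
- hand_in(): hands the job in, once; it reports no verdict.
Trained networks look in a picture, given as the dict that the camera call returned (one of the last four; its "shot" number tells which), for a name from the list of things; names that differ only in an ending like _2 or _b are one class to them, and where a whole thing is asked for, a point or a joint stands for the part that bears it (a point fixed in the world has none). Each returns a list of dicts, best first, with "p" (0 to 1); they miss things now and then, are a little off and sometimes report something else, mostly with a low value. They report only what shows in the picture. A call takes as long as a camera call. They do not tell look-alikes from the thing itself.
- search_frame(picture, name): "bbox" ([left, top, right, bottom] in pixels, round what is visible of it).
- masks_of(picture, name): "region" (480x640 bool, what is visible of it) and "bbox" ([left, top, right, bottom] in pixels, round what is visible of it).
- mark_of(picture, name): "pixel" ([row, column] in pixels: a listed point, or the origin of a listed thing).
The state is a dict: "time_s": time; "joint_positions": joint angles; "qvel": joint speeds; "tau": joint torques, N m; "position": TCP position; "tcp_rot": TCP orientation; "force": force on the tool from outside, world axes, zero at the start; "moment": the same for the moment, N m; "opening": opening from 0.0 (shut) to 1.0 (fully open).
Only numpy, scipy, OpenCV 4.12 (cv2) and the standard library are available. Lean on these libraries where they do the work, as an engineer would, in place of code of your own. Each camera call takes 0.05 s, during which the arm holds its last target. There are 200 camera calls.

## Working session

There is one attempt and no reset: what is moved stays moved. The work goes in short steps, Python scripts to look and compute and a tool call to move; the robot and the scene stay as the last step left them, time stands still between calls to the robot, and variables do not carry over. Pictures are saved under pics/ and viewed, about 8 in all and at most 12, crops included, and the job is handed in when it is done.

Besides the shell and the picture viewer there is one more tool, called after "Request:" by a JSON object that holds its "api" and its "payload". send_rows: Moves the arm, as the interface text tells. Its arguments: {"type":"object","properties":{"moves":{"type":"string"}},"required":["moves"]}

```bash
mkdir -p pics; cat > h.py <<'E'
from rig import *
import numpy as np, cv2
def ray(c,px):
    K=c["mtx"]; r,cl=px
    d=np.array([(cl-K[0,2])/K[0,0],-(r-K[1,2])/K[1,1],-1.])
    return d
def pose(c,st=None):
    if "origin" in c: return np.array(c["rotation"]),np.array(c["origin"])
    T=np.array(c["tool_from_camera"]); R=np.array(st["tcp_rot"]); p=np.array(st["position"])
    return R@T[:3,:3], R@T[:3,3]+p
def at_z(c,px,z,st=None):
    R,o=pose(c,st); d=R@ray(c,px); return o+d*(z-o[2])/d[2]
def cloud(c,st=None):
    R,o=pose(c,st);K=c["mtx"];z=c["z_map"]
    v,u=np.mgrid[:480,:640]
    P=np.stack([(u-K[0,2])/K[0,0]*z,-(v-K[1,2])/K[1,1]*z,-z],-1)
    P=P@R.T+o; P[z==0]=np.nan; return P
E
python3 - <<'E'
from h import *
s=read_state(); print(s["position"],np.round(s["tcp_rot"],3).tolist(),s["opening"],s["time_s"])
ims=[]
for n in ("scene","top"):
    c=capture(n); P=cloud(c); np.savez(f"{n}.npz",P=P,img=c["image"],mtx=c["mtx"],o=c["origin"],R=c["rotation"])
    ims.append(c["image"]); print(n,np.round(c["origin"],3),c["mtx"].tolist())
    for k in ("gauge","guide_mouth","plunger","plunger_knob","small_plunger","rack","handle","lever_axis","cup","dish"):
        m=mark_of(c,k)[:3]; 
        for d in m:
            r,cl=map(int,np.round(d["pixel"])); q=P[min(r,479),min(cl,639)]
            print(k,round(d["p"],2),(r,cl),np.round(q,3))
cv2.imwrite("pics/a.png",ims[0]);cv2.imwrite("pics/b.png",ims[1])
E
```

```text
[ 0.14053442 -0.60824589  0.22156733] [[0.225, -0.0, 0.974], [-0.974, 0.002, 0.225], [-0.002, -1.0, 0.0]] 0.9960178127268404 0.0
scene [0.968 0.49  0.762] [[445.0010123029144, 0.0, 318.097034202178], [0.0, 445.0010123029144, 243.70956287960232], [0.0, 0.0, 1.0]]
gauge 0.57 (251, 282) [ 0.636 -0.14   0.027]
guide_mouth 0.76 (212, 280) [ 0.617 -0.166  0.118]
guide_mouth 0.38 (219, 273) [ 0.641 -0.156  0.118]
plunger 0.96 (373, 447) [0.598 0.312 0.098]
plunger 0.67 (212, 279) [ 0.618 -0.169  0.116]
plunger_knob 0.89 (348, 379) [0.676 0.229 0.139]
plunger_knob 0.75 (330, 458) [0.562 0.287 0.159]
handle 0.68 (221, 334) [ 0.534 -0.079  0.11 ]
handle 0.62 (238, 295) [ 0.589 -0.157  0.029]
handle 0.31 (372, 444) [0.549 0.282 0.004]
lever_axis 0.73 (240, 297) [ 0.588 -0.15   0.027]
cup 0.98 (338, 313) [0.723 0.108 0.059]
dish 0.66 (185, 260) [ 0.54  -0.41   0.005]
top [ 0.483 -0.061  0.954] [[464.7184217438991, 0.0, 313.965619340157], [0.0, 464.7184217438991, 237.80804480072496], [0.0, 0.0, 1.0]]
gauge 0.68 (201, 381) [ 0.625 -0.166  0.117]
gauge 0.55 (212, 374) [ 0.611 -0.158  0.073]
guide_mouth 0.89 (205, 378) [ 0.617 -0.16   0.12 ]
plunger 0.83 (194, 187) [0.671 0.222 0.005]
plunger 0.78 (251, 153) [0.547 0.255 0.105]
plunger_knob 0.64 (246, 127) [0.553 0.28  0.16 ]
plunger_knob 0.59 (156, 153) [0.721 0.249 0.123]
small_plunger 0.91 (260, 193) [0.528 0.18  0.109]
rack 0.88 (255, 176) [0.534 0.194 0.164]
handle 0.59 (202, 378) [ 0.628 -0.165  0.084]
handle 0.58 (252, 336) [ 0.534 -0.082  0.115]
handle 0.41 (207, 370) [ 0.616 -0.147  0.108]
lever_axis 0.89 (199, 335) [ 0.652 -0.086 -0.001]
lever_axis 0.62 (256, 175) [0.533 0.196 0.162]
cup 0.69 (180, 254) [0.696 0.081 0.006]
cup 0.66 (247, 122) [0.551 0.288 0.162]
cup 0.39 (258, 195) [0.532 0.177 0.108]
dish 0.72 (246, 493) [ 0.544 -0.403  0.004]
```

View pics/a.png

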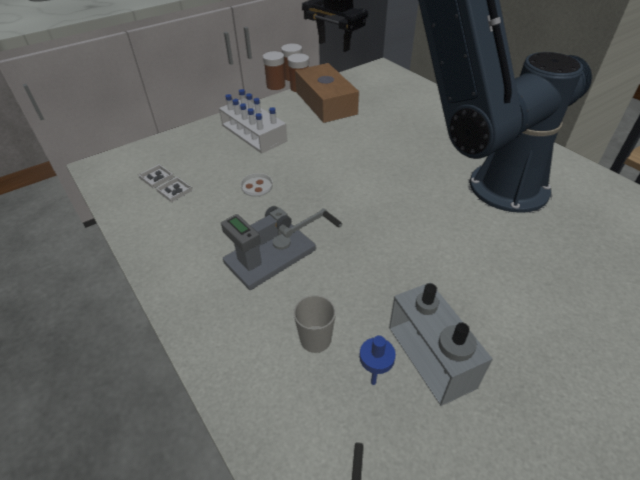

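View pics/b.png

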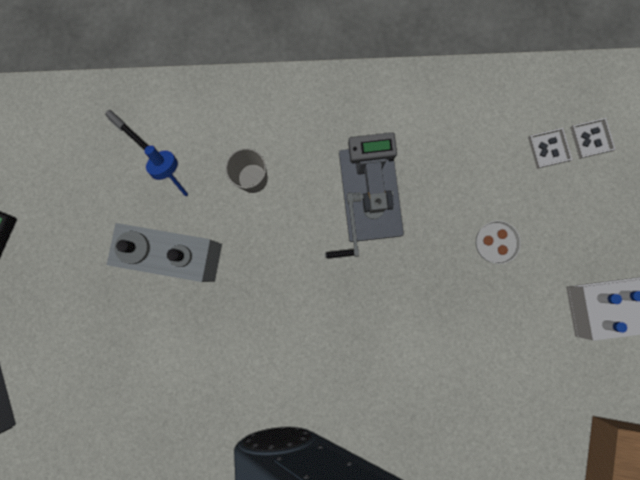

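```bash
python3 - <<'E'
import numpy as np, cv2
for n in("scene","top"):
    d=np.load(n+".npz");P=d["P"]
    def reg(name,x0,x1,y0,y1,z0,z1):
        m=(P[...,0]>x0)&(P[...,0]<x1)&(P[...,1]>y0)&(P[...,1]<y1)&(P[...,2]>z0)&(P[...,2]<z1)
        q=P[m]
        if len(q)<5: print(n,name,len(q));return
        r=cv2.minAreaRect((q[:,:2]*1000).astype(np.float32))
        print(n,name,len(q),"mean",np.round(q.mean(0),4),"rect",np.round(r[0],1),np.round(r[1],1),round(r[2],1))
    reg("bigknobtop",.5,.6,.24,.34,.150,.170)
    reg("bigweight",.48,.65,.21,.36,.115,.13)
    reg("smallknobtop",.48,.6,.14,.22,.150,.170)
    reg("racktop",.45,.66,.1,.36,.098,.111)
    reg("box",.66,.78,-.24,-.08,.128,.145)
    reg("boss",.58,.65,-.2,-.12,.11,.128)
    reg("base",.52,.8,-.26,-.06,.018,.033)
    reg("handle",.48,.57,-.15,-.0,.09,.125)
d=np.load("top.npz")["img"]; s=np.load("scene.npz")["img"]
a=cv2.resize(d[90:300,90:290],(400,420),interpolation=2); b=cv2.resize(s[270:410,300:500],(400,280),interpolation=2)
b=cv2.copyMakeBorder(b,0,140,0,0,0); cv2.imwrite("pics/c.png",np.hstack([a,b]))
E
```

```text
scene bigknobtop 173 mean [0.5555 0.2891 0.1583] rect [553.6 287.4] [22.  20.7] 55.5
scene bigweight 843 mean [0.5574 0.2828 0.1233] rect [552.5 263.5] [108.6  60. ] 87.5
scene smallknobtop 136 mean [0.5375 0.2013 0.1587] rect [535.4 200. ] [20.8 21.1] 82.5
scene racktop 2860 mean [0.5589 0.2487 0.106 ] rect [583.8 235.5] [182.  163.2] 78.4
scene box 689 mean [ 0.723  -0.1482  0.1378] rect [ 721.  -154.1] [44.1 85.9] 4.4
scene boss 361 mean [ 0.6295 -0.1565  0.1185] rect [ 628.7 -154.6] [41.8 68.9] 0.8
scene base 1929 mean [ 0.6675 -0.1375  0.0269] rect [ 657.5 -158.6] [191.  112.3] 4.2
scene handle 225 mean [ 0.5391 -0.0987  0.11  ] rect [535.4 -98.4] [36.9 69.5] 35.6
top bigknobtop 144 mean [0.5544 0.2885 0.1595] rect [555.  289.8] [20.6 20.4] 53.7
top bigweight 710 mean [0.553  0.2838 0.1243] rect [552.8 264.5] [111.1  58.2] 87.0
top smallknobtop 145 mean [0.5363 0.2011 0.1598] rect [536.8 202. ] [21.1 20.5] 7.0
top racktop 2881 mean [0.5433 0.2351 0.1067] rect [545.8 247. ] [181.8  80. ] 78.4
top box 1158 mean [ 0.7209 -0.1515  0.1383] rect [ 722.3 -152.1] [44.8 84.3] 4.6
top boss 584 mean [ 0.6286 -0.1577  0.1189] rect [ 629.9 -155.3] [41.6 66.8] 4.9
top base 2730 mean [ 0.6382 -0.1553  0.0271] rect [ 659.6 -157. ] [189.6 110.3] 4.7
top handle 322 mean [ 0.537  -0.0957  0.1119] rect [545.2 -89. ] [43.3 61.7] 6.1
```

View pics/c.png

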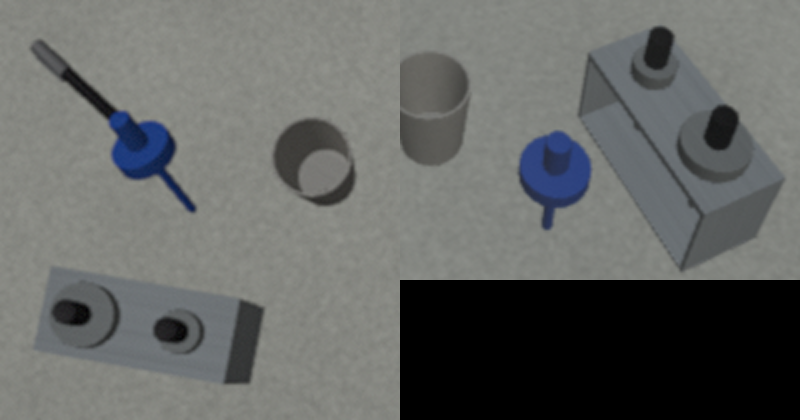

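Candidates in the top view are the grey 60 mm weight (knob at 246,127), the grey 40 mm weight (255,178), and the blue look-alike lying at (160,160). The first is the larger plunger. It is grey, its disc is about 60 mm across, and it hangs in the rack. The crop confirms this.

Request:
{"api": "send_rows", "payload": {"moves": "87 0 -9 30 -6.8;87 0 -9 30 -6.8;87 0 -9 30 -6.8;87 0 -9 30 -6.8;87 0 -9 30 -6.8;87 0 -9 30 -6.8;87 0 -9 30 -6.8;87 0 -9 30 -6.8;87 0 -9 30 -6.8;87 0 -9 30 -6.8;87 0 -9 30 -6.8;87 0 -9 30 -6.8;87 0 0 0 0;87 0 0 0 0;87 0 0 0 0"}}

```text
time_s: 2.35
position: [0.3514, -0.3549, 0.3308]
tcp_rot: [[0.997, 0.0, -0.079], [0.079, -0.002, 0.997], [0.0, -1.0, -0.002]]
force: [-0.9, 0.6, -0.6]
opening: 0.998
```

Request:
{"api": "send_rows", "payload": {"moves": "87 13.4 3 33 0;87 13.4 3 33 0;87 13.4 3 33 0;87 13.4 3 33 0;87 13.4 3 33 0;87 13.4 3 33 0;87 13.4 3 33 0;87 13.4 3 33 0;87 13.4 3 33 0;87 13.4 3 33 0;87 13.4 3 33 0;87 13.4 3 33 0;87 13.4 3 33 0;87 13.4 3 33 0;87 13.4 3 33 0;87 13.4 3 33 0;87 13.4 3 33 0;87 13.4 3 33 0;87 12.7 3 32 0;87 0 0 0 0"}}

```text
time_s: 4.02
position: [0.5568, 0.2948, 0.2715]
tcp_rot: [[0.997, 0.001, -0.082], [0.082, 0.003, 0.997], [0.001, -1.0, 0.003]]
force: [0.4, 0.1, -0.6]
opening: 1.002
```

```bash
python3 - <<'E'
from h import *
s=read_state(); print(s["position"],s["time_s"],np.round(s["qvel"],2),np.round(s["joint_positions"],1))
c=capture("wrist"); P=cloud(c,s); cv2.imwrite("pics/d.png",c["image"])
m=(P[...,2]>.145)&(P[...,2]<.175)&(P[...,1]>.25)&(P[...,0]>.5)&(P[...,0]<.61)
q=P[m]; print(m.sum())
if m.sum()>10:
  print(q.mean(0),[np.round(v,4) for v in cv2.minEnclosingCircle((q[:,:2]).astype(np.float32))])
for k in ("plunger_knob",): print([(d["p"],d["pixel"],P[int(d["pixel"][0]),int(d["pixel"][1])]) for d in mark_of(c,k)])
E
```

```text
[0.55675917 0.29476884 0.27145284] 4.0167 [-3.4  -2.68  4.57 -4.31  1.94 -3.16] [17.7 27.8 78.2  0.2 73.9 12.9]
765
[0.55451039 0.28942214 0.15813537] [array([0.5547, 0.2879]), np.float64(0.0111)]
[(0.7, [234.8, 314.4], array([0.55502354, 0.29282979, 0.15975807])), (0.63, [225.8, 545.1], array([0.78306019, 0.29289686, 0.05216217]))]
```

View pics/d.png

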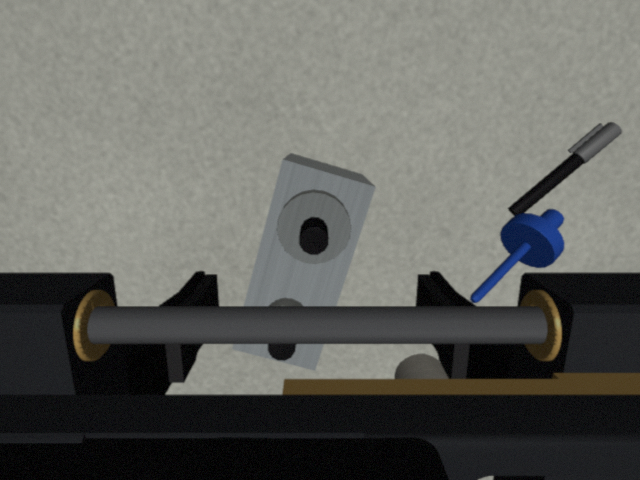

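Wrist view: the large plunger's knob is at about (234,314), with the small plunger's knob at (345,280) partly behind the bar. It measures at (0.5547, 0.289). I'll descend now.

Request:
{"api": "send_rows", "payload": {"moves": "87 -2.4 10 -5.6 0;87 0 20 0 0;87 0 20 0 0;87 0 20 0 0;87 0 20 0 0;87 0 20 0 0;87 0 0 0 0;87 0 0 0 0;87 0 0 0 0"}}

```text
time_s: 4.87
position: [0.5533, 0.2833, 0.1645]
tcp_rot: [[0.997, 0.001, -0.078], [0.078, 0.0, 0.997], [0.001, -1.0, 0.0]]
force: [-0.1, -0.3, 0.9]
opening: 0.997
```

Request:
{"api": "send_rows", "payload": {"moves": "87 1.8 0 5.6 0;87 0 12 0 0;87 0 12 0 0;87 0 8 0 0;87 0 4 0 0;87 0 0 0 0;87 0 0 0 0;87 0 0 0 0;87 0 0 0 0"}}

```text
time_s: 5.62
position: [0.554, 0.2901, 0.128]
tcp_rot: [[0.997, 0.001, -0.08], [0.08, 0.0, 0.997], [0.001, -1.0, 0.0]]
force: [-0.3, 0.7, -0.0]
opening: 0.998
```

Request:
{"api": "send_rows", "payload": {"moves": "10 0 0 0 0;10 0 0 0 0;10 0 0 0 0;10 0 0 0 0;10 0 0 0 0;10 0 0 0 0;10 0 0 0 0;10 0 0 0 0;10 0 0 0 0;10 0 0 0 0;10 0 0 0 0;10 0 0 0 0"}}

```text
time_s: 6.62
position: [0.5541, 0.29, 0.1276]
tcp_rot: [[0.997, 0.001, -0.08], [0.08, 0.0, 0.997], [0.001, -1.0, 0.0]]
force: [1.1, 0.1, -1.6]
opening: 0.242
```

Request:
{"api": "send_rows", "payload": {"moves": "10 0 -4 0 0;10 0 -8 0 0;10 0 -12 0 0;10 0 -12 0 0;10 0 -12 0 0;10 0 -12 0 0;10 0 -12 0 0;10 0 -14 0 0;10 0 -16 0 0;10 0 -16 0 0;10 0 -16 0 0;10 0 -14 0 0;10 0 -8 0 0;10 0 0 0 0;10 0 0 0 0;10 0 0 0 0"}}

```text
time_s: 7.95
position: [0.5526, 0.2897, 0.2827]
tcp_rot: [[0.997, -0.002, -0.08], [0.08, -0.001, 0.997], [-0.002, -1.0, -0.001]]
force: [-0.3, -0.2, -5.8]
opening: 0.245
```

```bash
python3 - <<'E'
from h import *
s=read_state(); print(s["position"],s["force"],s["moment"],s["opening"],s["time_s"])
E
```

```text
[0.55262588 0.28967688 0.28271193] [-0.30974503 -0.17073053 -5.81134163] [-0.03483237 -0.06556279 -0.01016847] 0.2451446208057084 7.95
```

Request:
{"api": "send_rows", "payload": {"moves": "10 1.7 0 -10 0;10 1.7 0 -20 0;10 1.8 0 -26 0;10 1.8 0 -26 0;10 1.8 0 -26 0;10 1.8 0 -26 0;10 1.8 0 -26 0;10 1.8 0 -26 0;10 1.8 0 -26 0;10 1.8 0 -26 0;10 1.8 0 -26 0;10 1.8 0 -26 0;10 1.8 0 -26 0;10 1.8 0 -26 0;10 1.8 0 -26 0;10 1.8 0 -26 0;10 1.8 0 -26 0;10 1.7 0 -20 0;10 1.7 0 -12 0;10 1.6 0 -3 0"}}

```text
time_s: 9.62
position: [0.625, -0.1637, 0.2824]
tcp_rot: [[0.997, -0.002, -0.077], [0.077, -0.001, 0.997], [-0.002, -1.0, -0.0]]
force: [-0.4, -0.4, -5.3]
opening: 0.245
```

Request:
{"api": "send_rows", "payload": {"moves": "10 0 0 0 0;10 0 0 0 0;10 0 0 0 0;10 0 0 0 0"}}

```text
time_s: 9.95
position: [0.6251, -0.1591, 0.2835]
tcp_rot: [[0.997, -0.001, -0.082], [0.082, 0.001, 0.997], [-0.0, -1.0, 0.001]]
force: [-1.1, -0.2, -5.1]
opening: 0.242
```

```bash
python3 - <<'E'
from h import *
s=read_state(); print(s["position"],np.round(s["tcp_rot"],4).tolist(),s["time_s"])
ims=[]
for n in ("scene","top","wrist"):
    c=capture(n); P=cloud(c,s); np.savez("g_"+n,P=P,img=c["image"],mtx=c["mtx"])
    R,o=pose(c,s); np.savez("gp_"+n,R=R,o=o)
    for k in ("plunger","guide_mouth","plunger_knob"):
        print(n,k,[(round(d["p"],2),np.round(d["pixel"],1),np.round(P[int(d["pixel"][0]),int(d["pixel"][1])],4)) for d in mark_of(c,k)[:2]])
    ims.append(c["image"])
a=cv2.resize(ims[0][100:300,200:360],(480,600),interpolation=2)
b=cv2.resize(ims[2],(320,240)); t=cv2.resize(ims[1][130:270,310:450],(320,320),interpolation=2)
cv2.imwrite("pics/e.png",np.hstack([a,np.vstack([b,t,np.zeros((40,320,3),np.uint8)])]))
E
```

```text
[ 0.62510935 -0.15914813  0.28352584] [[0.9966, -0.0006, -0.0818], [0.0818, 0.0007, 0.9966], [-0.0005, -1.0, 0.0007]] 9.95
scene plunger [(0.81, array([196.5, 269.5]), array([ 0.5425, -0.3588,  0.0007])), (0.58, array([377.2, 352.7]), array([0.7199, 0.219 , 0.0775]))]
scene guide_mouth [(0.96, array([212.8, 279.3]), array([ 0.6183, -0.1685,  0.1168]))]
scene plunger_knob [(0.69, array([138.7, 271.9]), array([ 0.6264, -0.1539,  0.3138])), (0.69, array([454.4, 335.9]), array([0.8064, 0.2876, 0.0296]))]
top plunger [(0.77, array([164.4, 178.3]), array([0.736 , 0.2409, 0.0038]))]
top guide_mouth [(0.56, array([203.5, 377.6]), array([ 0.5789, -0.1289,  0.374 ]))]
top plunger_knob [(0.75, array([134.8, 154.1]), array([0.7858, 0.2735, 0.0536]))]
wrist plunger [(0.93, array([233.8, 316.3]), array([ 0.6227, -0.1327,  0.2802]))]
wrist guide_mouth [(0.63, array([219. , 317.7]), array([ 0.6258, -0.1674,  0.0934]))]
wrist plunger_knob [(0.74, array([311.9, 319.6]), array([ 0.6232, -0.1274,  0.368 ]))]
```

View pics/e.png

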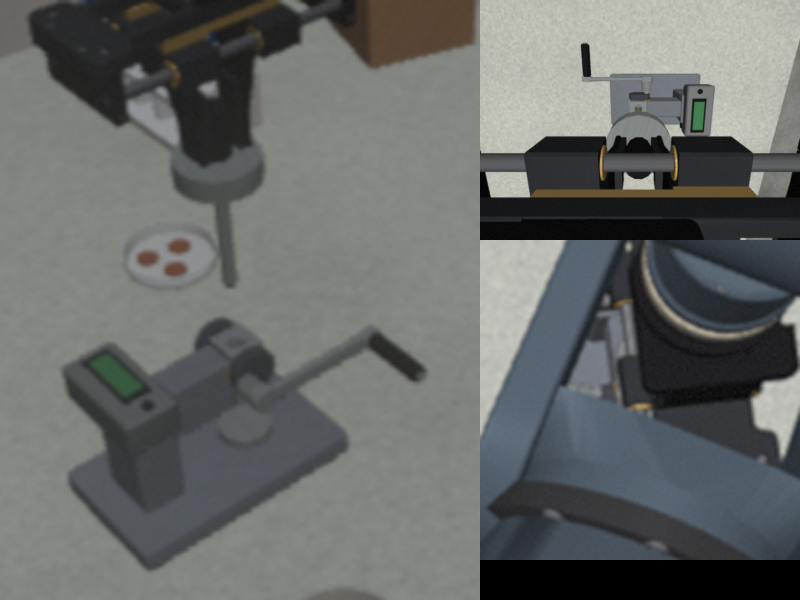

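```bash
python3 - <<'E'
from h import *
d=np.load("g_scene.npz");P=d["P"];g=np.load("gp_scene.npz");R,o=g["R"],g["o"]
c={"mtx":d["mtx"],"origin":o,"rotation":R}
print("mouth scene", at_z(c,(212.8,279.3),.119))
m=(abs(P[...,0]-.625)<.03)&(abs(P[...,1]+.16)<.03)
u=(P[...,:2]-o[:2]);
for z in np.arange(.17,.27,.012):
    q=P[m&(abs(P[...,2]-z)<.006)]
    if len(q)>3:
        v=o[:2]-q[:,:2].mean(0); v/=np.linalg.norm(v)
        print(round(z,3),len(q),"axis~",np.round(q.mean(0)[:2]-v*.0039,4))
q=P[m&(P[...,2]>.15)&(P[...,2]<.27)]; print("lowest",q[:,2].min())
for n in("scene","wrist"):
    P=np.load("g_%s.npz"%n)["P"]; a=np.radians(4.65); 
    L=(P[...,:2]-[.624,-.161])@np.array([[np.cos(a),-np.sin(a)],[np.sin(a),np.cos(a)]])
    for nm,zz,xr,yr in(("boss",(.114,.124),(-.03,.02),(-.025,.025)),("box",(.13,.145),(.06,.14),(-.06,.06)),("base",(.02,.032),(-.08,.15),(-.08,.08))):
        k=(P[...,2]>zz[0])&(P[...,2]<zz[1])&(L[...,0]>xr[0])&(L[...,0]<xr[1])&(L[...,1]>yr[0])&(L[...,1]<yr[1])
        l=L[k]*1000
        if len(l)>10: print(n,nm,len(l),"z",P[k][:,2].mean().round(4),"lo/hi",np.percentile(l,[1,99],axis=0).round(1).tolist(),cv2.minAreaRect(l.astype(np.float32)))
im=d["img"][130:235,240:320]; w=np.load("g_wrist.npz")["img"][100:300,210:420]
cv2.imwrite("pics/f.png",np.hstack([cv2.resize(im,(400,525),interpolation=2),cv2.resize(w,(400,525),interpolation=2)]))
E
```

```text
mouth scene [ 0.62035034 -0.16354527  0.119     ]
0.182 20 axis~ [ 0.6235 -0.1615]
0.194 22 axis~ [ 0.6224 -0.1614]
0.206 21 axis~ [ 0.6236 -0.1616]
0.218 24 axis~ [ 0.6228 -0.1613]
0.23 24 axis~ [ 0.6234 -0.1611]
0.242 17 axis~ [ 0.6228 -0.1612]
0.266 117 axis~ [ 0.6319 -0.1439]
lowest 0.17436226471762206
scene boss 243 z 0.1195 lo/hi [[-14.5, -23.6], [19.0, 24.8]] ((2.240234375, -0.16485977172851562), (49.863731384277344, 34.940128326416016), 88.32626342773438)
scene box 659 z 0.1382 lo/hi [[76.2, -41.6], [118.9, 40.9]] ((97.09249877929688, -0.9249649047851562), (44.67905044555664, 86.04776000976562), 0.12507803738117218)
scene base 1847 z 0.0272 lo/hi [[-58.2, -51.4], [128.1, 53.9]] ((33.63719177246094, -0.9130706787109375), (113.04430389404297, 190.62249755859375), 89.94786834716797)
wrist boss 1167 z 0.1189 lo/hi [[-13.7, -4.9], [19.9, 24.8]] ((3.0665206909179688, 9.096595764160156), (31.80181312561035, 33.818660736083984), 89.99930572509766)
wrist box 5605 z 0.1374 lo/hi [[76.1, -40.3], [118.6, 40.7]] ((97.91779327392578, -0.2645683288574219), (44.29759216308594, 83.30508422851562), 0.2642116844654083)
wrist base 7570 z 0.026 lo/hi [[-58.7, -51.8], [124.5, 53.6]] ((34.997493743896484, -0.5188522338867188), (190.1512908935547, 108.40353393554688), 0.007052937988191843)
```

View pics/f.png

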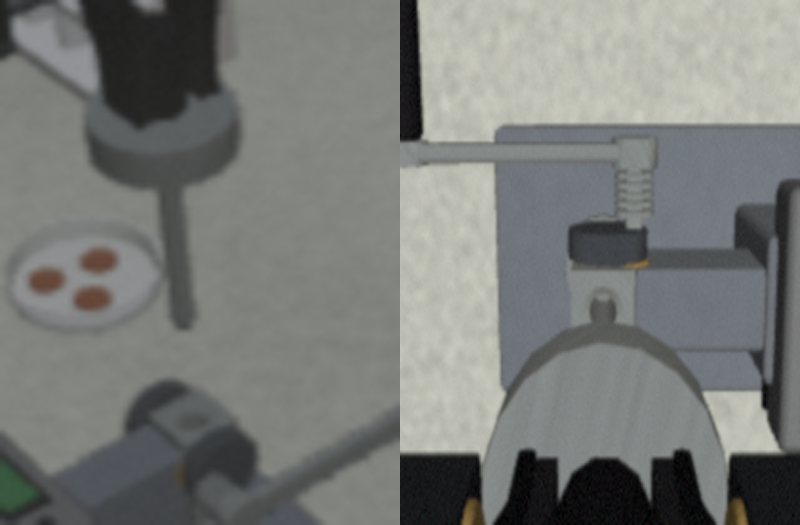

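Crop: the rod is vertical, its tip at about (193,278) in scene pixels, with the hole on the boss just below. In the same camera, rod and hole axes agree within about 0.5 mm. Lowering into the mouth.

Request:
{"api": "send_rows", "payload": {"moves": "10 -0.5 6 -0.5 0;10 0 10 0 0;10 0 10 0 0;10 0 10 0 0;10 0 8 0 0;10 0 5 0 0;10 0 3 0 0;10 0 3 0 0;10 0 3 0 0;10 0 2 0 0;10 0 0 0 0;10 0 0 0 0;10 0 0 0 0"}}

```text
time_s: 11.63
position: [0.6251, -0.1614, 0.224]
tcp_rot: [[0.997, 0.001, -0.08], [0.08, -0.0, 0.997], [0.001, -1.0, -0.0]]
force: [0.4, 0.3, -4.9]
opening: 0.245
```

Request:
{"api": "send_rows", "payload": {"moves": "10 0 3 0 0;10 0 3 0 0;10 0 3 0 0;10 0 3 0 0;10 0 3 0 0;10 0 3 0 0;10 0 0 0 0;10 0 0 0 0"}}

```text
time_s: 12.3
position: [0.6247, -0.1612, 0.2052]
tcp_rot: [[0.997, -0.001, -0.08], [0.08, 0.0, 0.997], [-0.001, -1.0, 0.0]]
force: [-0.4, -0.5, -4.7]
opening: 0.245
```

```bash
python3 - <<'E'
from h import *
s=read_state(); print(s["position"],s["force"],s["moment"],s["opening"],s["time_s"])
c=capture("scene"); cv2.imwrite("pics/g.png",cv2.resize(c["image"][110:250,220:340],(514,600),interpolation=2))
E
```

```text
[ 0.62471818 -0.16120462  0.20516195] [-0.4299142  -0.46981481 -4.65963629] [-7.39784573e-05 -1.32836185e-01  1.51001921e-02] 0.2445109772690521 12.3
```

View pics/g.png

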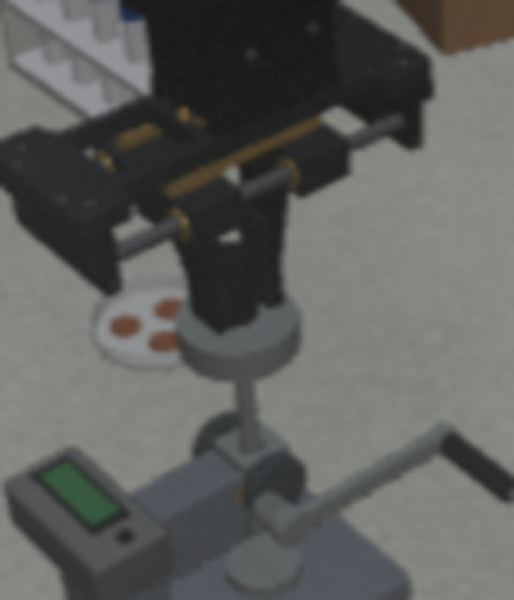

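The rod is in the hole. I'll lower to about 4 mm above the anvil.

Request:
{"api": "send_rows", "payload": {"moves": "10 0 4 0 0;10 0 5 0 0;10 0 5 0 0;10 0 5 0 0;10 0 5 0 0;10 0 5 0 0;10 0 5 0 0;10 0 5 0 0;10 0 5 0 0;10 0 4 0 0;10 0 3 0 0;10 0 2 0 0;10 0 0 0 0;10 0 0 0 0;10 0 0 0 0"}}

```text
time_s: 13.6
position: [0.6251, -0.1614, 0.1529]
tcp_rot: [[0.997, 0.001, -0.08], [0.08, -0.0, 0.997], [0.001, -1.0, -0.0]]
force: [-0.2, 0.4, -6.2]
opening: 0.242
```

Request:
{"api": "send_rows", "payload": {"moves": "10 0 0.7 0 0;10 0 0.7 0 0;10 0 0.7 0 0;10 0 0 0 0;10 0 0 0 0"}}

```text
time_s: 14.02
position: [0.6248, -0.1612, 0.1504]
tcp_rot: [[0.997, -0.0, -0.08], [0.08, 0.0, 0.997], [-0.0, -1.0, 0.0]]
force: [-0.7, -0.5, -4.7]
opening: 0.24
```

Request:
{"api": "send_rows", "payload": {"moves": "10 0 0.7 0 0;10 0 0.7 0 0;10 0 0.7 0 0;10 0 0 0 0;10 0 0 0 0"}}

```text
time_s: 14.43
position: [0.6248, -0.1612, 0.1482]
tcp_rot: [[0.997, -0.0, -0.08], [0.08, 0.0, 0.997], [-0.0, -1.0, 0.0]]
force: [-0.5, -0.8, -5.5]
opening: 0.242
```

Request:
{"api": "send_rows", "payload": {"moves": "10 0 0.5 0 0;10 0 0.5 0 0;10 0 0 0 0;10 0 0 0 0"}}

```text
time_s: 14.77
position: [0.625, -0.1613, 0.1476]
tcp_rot: [[0.997, 0.0, -0.08], [0.08, -0.0, 0.997], [0.0, -1.0, -0.0]]
force: [0.2, 0.7, -3.3]
opening: 0.239
```

Request:
{"api": "send_rows", "payload": {"moves": "10 0 0.4 0 0;10 0 0 0 0;10 0 0 0 0"}}

```text
time_s: 15.02
position: [0.6252, -0.1614, 0.1475]
tcp_rot: [[0.997, 0.001, -0.08], [0.08, -0.0, 0.997], [0.001, -1.0, -0.0]]
force: [-0.5, -0.3, -0.9]
opening: 0.244
```

Request:
{"api": "send_rows", "payload": {"moves": "50 0 0 0 0;50 0 0 0 0;50 0 0 0 0;50 0 0 0 0;50 0 0 0 0;50 0 0 0 0;50 0 -5 0 0;60 0 -10 0 0;87 0 -15 0 0;87 0 -20 0 0;87 0 -20 0 0;87 0 -20 0 0;87 0 -15 0 0;87 0 -5 0 0;87 0 0 0 0;87 0 0 0 0;87 0 0 0 0"}}

```text
time_s: 16.43
position: [0.6241, -0.161, 0.2558]
tcp_rot: [[0.997, -0.002, -0.08], [0.08, 0.001, 0.997], [-0.002, -1.0, 0.001]]
force: [0.2, 0.0, -0.4]
opening: 1.0
```

```bash
python3 - <<'E'
from h import *
s=read_state(); print(s["position"],s["force"],s["time_s"],np.round(s["tcp_rot"],3).tolist())
ims=[]
for n in("scene","wrist"):
    c=capture(n);P=cloud(c,s);ims.append(c["image"])
    k=(abs(P[...,0]-.624)<.04)&(abs(P[...,1]+.161)<.04)&(P[...,2]<.2)
    for a,b in((.137,.149),(.17,.19)):
        q=P[k&(P[...,2]>a)&(P[...,2]<b)]; print(n,len(q),np.round(q.mean(0),4),np.median(q[:,2]))
    k=(P[...,0]>.51)&(P[...,0]<.555)&(P[...,1]>-.125)&(P[...,1]<-.04)&(P[...,2]>.09)&(P[...,2]<.125); q=P[k]
    print(n,"handle",len(q),np.round(q.mean(0),4),np.percentile(q,[2,98],axis=0).round(4).tolist())
a=cv2.resize(ims[0][130:270,220:360],(480,480),interpolation=2)
cv2.imwrite("pics/i.png",np.hstack([a,cv2.resize(ims[1],(320,240))[:, :].repeat(2,0)]))
E
```

```text
[ 0.6240947  -0.16095646  0.25581044] [ 0.2222708   0.00328886 -0.4056764 ] 16.4333 [[0.997, -0.002, -0.08], [0.08, 0.001, 0.997], [-0.002, -1.0, 0.001]]
scene 360 [ 0.628  -0.1558  0.1438] 0.14410218506565636
scene 87 [ 0.626  -0.1603  0.178 ] 0.17933243431022727
scene handle 194 [ 0.5355 -0.0957  0.1105] [[0.525, -0.1221, 0.1027], [0.5531, -0.0632, 0.1155]]
wrist 4088 [ 0.6254 -0.1604  0.1434] 0.1434061114808233
wrist 958 [ 0.6261 -0.1627  0.1788] 0.17924935351218246
wrist handle 1727 [ 0.5353 -0.0959  0.1109] [[0.5264, -0.123, 0.1058], [0.5521, -0.0649, 0.1141]]
```

View pics/i.png

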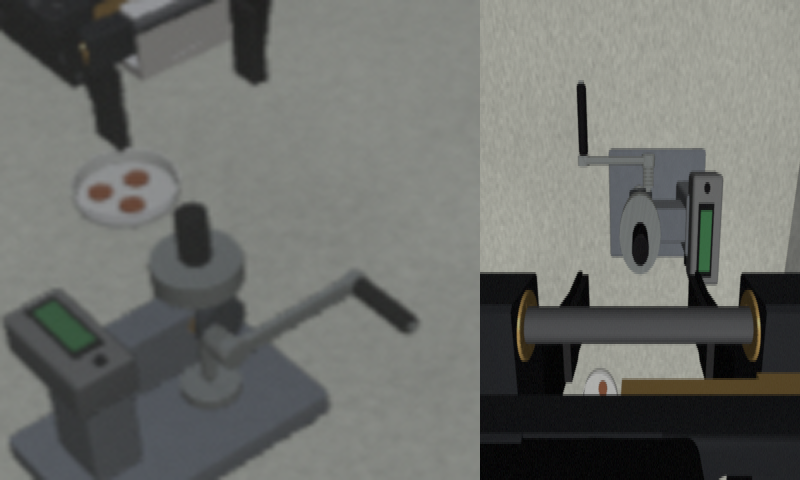

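Plunger stands on the anvil: its weight top is at 143.5 mm and its knob top at 179 mm, both as expected. The handle lies level at about (265–325, 355–415) in the crop. Moving over the handle.

Request:
{"api": "send_rows", "payload": {"moves": "87 -8 0 8 0;87 -15 0 14 0;87 -18 0 17 0;87 -18 0 17 0;87 -14 0 13 0;87 -8.3 0 7.1 0;87 -4 0 4 0;87 0 8 0 0;87 0 15 0 0;87 0 15 0 0;87 0 15 0 0;87 0 15 0 0;87 0 10 0 0;87 0 5 0 0;87 0 0 0 0;87 0 0 0 0;87 0 0 0 0"}}

```text
time_s: 17.95
position: [0.5342, -0.0886, 0.1745]
tcp_rot: [[0.997, 0.002, -0.08], [0.08, -0.001, 0.997], [0.001, -1.0, -0.001]]
force: [0.1, 0.1, 0.2]
opening: 0.999
```

```bash
python3 - <<'E'
from h import *
s=read_state(); print(s["position"],s["time_s"],s["joint_positions"])
c=capture("wrist");P=cloud(c,s)
k=(P[...,0]>.50)&(P[...,0]<.57)&(P[...,1]>-.108)&(P[...,1]<-.055)&(P[...,2]>.09)&(P[...,2]<.125); q=P[k]
print("handle",len(q),np.round(q.mean(0),4),np.percentile(q,[1,99],axis=0).round(4).tolist())
cv2.imwrite("pics/j.png",c["image"])
E
```

```text
[ 0.5342454  -0.08862287  0.17453627] 17.95 [-2.12466183e+01  2.74792326e+01  9.70138386e+01  5.38147976e-04
  5.54117989e+01 -2.58383963e+01]
handle 1683 [ 0.5319 -0.0846  0.1104] [[0.5245, -0.1074, 0.1047], [0.5396, -0.0628, 0.1131]]
```

View pics/j.png

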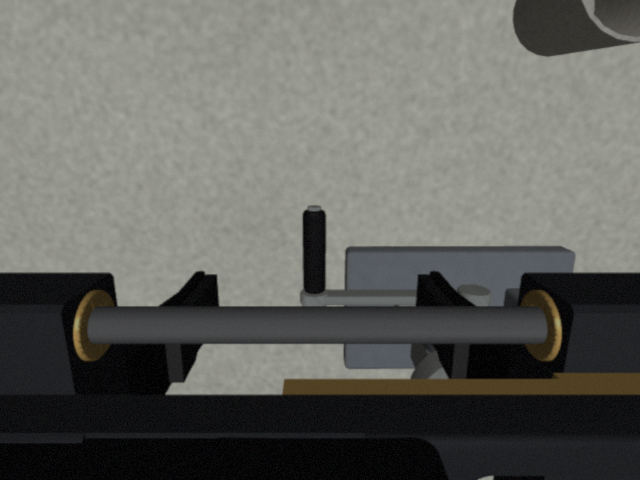

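The handle is centred between the jaws (at column 314; rows 208–293). Descend and close.

Request:
{"api": "send_rows", "payload": {"moves": "87 -2 8 0.5 0;87 0 14 0 0;87 0 16 0 0;87 0 16 0 0;87 0 16 0 0;87 0 12 0 0;87 0 5 0 0;87 0 0.5 0 0;87 0 0 0 0;87 0 0 0 0;87 0 0 0 0"}}

```text
time_s: 18.92
position: [0.5321, -0.0881, 0.0873]
tcp_rot: [[0.997, 0.002, -0.08], [0.08, -0.001, 0.997], [0.002, -1.0, -0.001]]
force: [-0.6, -1.0, 0.6]
opening: 0.998
```

Request:
{"api": "send_rows", "payload": {"moves": "5 0 0 0 0;5 0 0 0 0;5 0 0 0 0;5 0 0 0 0;5 0 0 0 0;5 0 0 0 0;5 0 0 0 0;5 0 0 0 0;5 0 0 0 0;5 0 0 0 0;5 0 0 0 0;5 0 0 0 0"}}

```text
time_s: 19.92
position: [0.5316, -0.088, 0.0865]
tcp_rot: [[0.997, 0.001, -0.08], [0.08, -0.0, 0.997], [0.001, -1.0, -0.0]]
force: [6.0, 0.8, -1.1]
opening: 0.169
```

Gripped (14.7 mm). Now follow the arc, in two halves.

Request:
{"api": "send_rows", "payload": {"moves": "5 0.4 -8.7 0 0;5 1.1 -8.6 0 0;5 1.9 -8.5 0 0;5 2.6 -8.3 0 0;5 3.3 -8.1 0 0;5 4 -7.7 0 0;5 4.7 -7.4 0 0;5 5.3 -6.9 0 0;5 5.9 -6.4 0 0;5 0 0 0 0;5 0 0 0 0;5 0 0 0 0"}}

```text
time_s: 20.92
position: [0.5603, -0.0856, 0.1566]
tcp_rot: [[0.997, -0.0, -0.08], [0.08, -0.0, 0.997], [-0.0, -1.0, -0.0]]
force: [4.4, -1.4, -10.1]
opening: 0.147
```

```bash
python3 - <<'E'
from h import *
s=read_state(); print(s["position"],s["force"],s["opening"])
c=capture("scene"); cv2.imwrite("pics/k.png",cv2.resize(c["image"][120:270,230:390],(640,600),interpolation=2))
P=cloud(c)
q=P[(abs(P[...,0]-.65)<.13)&(abs(P[...,1]+.113)<.012)&(P[...,2]>.1)&(P[...,2]<.24)]
a=np.radians(4.6);L=(q[:,:2]-[.625,-.162])@np.array([np.cos(a),np.sin(a)])
print(len(q),np.round(np.c_[L,q[:,1:]][::12],3).tolist())
E
```

```text
[ 0.56027987 -0.08562379  0.15662613] [  4.40519723  -1.44712145 -10.09570656] 0.14746365851747123
612 [[-0.022, -0.105, 0.239], [0.027, -0.112, 0.231], [-0.049, -0.116, 0.173], [-0.046, -0.116, 0.17], [-0.041, -0.116, 0.167], [-0.037, -0.117, 0.163], [-0.045, -0.115, 0.158], [-0.042, -0.114, 0.154], [-0.039, -0.114, 0.15], [-0.033, -0.113, 0.149], [-0.026, -0.111, 0.148], [-0.022, -0.113, 0.143], [-0.016, -0.115, 0.139], [-0.009, -0.115, 0.137], [-0.019, -0.112, 0.131], [-0.014, -0.112, 0.128], [-0.007, -0.109, 0.128], [-0.002, -0.11, 0.125], [0.006, -0.124, 0.113], [0.009, -0.113, 0.119], [0.011, -0.114, 0.118], [0.012, -0.113, 0.116], [0.015, -0.109, 0.118], [0.015, -0.108, 0.115], [0.021, -0.114, 0.111], [0.084, -0.12, 0.14], [0.009, -0.107, 0.106], [0.08, -0.116, 0.138], [0.096, -0.122, 0.141], [0.022, -0.111, 0.105], [0.096, -0.12, 0.138], [0.016, -0.108, 0.101], [0.089, -0.113, 0.137], [0.103, -0.119, 0.138], [0.08, -0.114, 0.128], [0.099, -0.112, 0.138], [0.114, -0.124, 0.136], [0.094, -0.114, 0.131], [0.114, -0.115, 0.139], [0.09, -0.114, 0.125], [0.112, -0.112, 0.137], [0.085, -0.115, 0.119], [0.107, -0.115, 0.129], [0.081, -0.115, 0.114], [0.1, -0.112, 0.125], [0.116, -0.111, 0.132], [0.089, -0.114, 0.113], [0.1, -0.114, 0.117], [0.108, -0.112, 0.121], [0.11, -0.112, 0.119], [0.108, -0.113, 0.114]]
```

View pics/k.png

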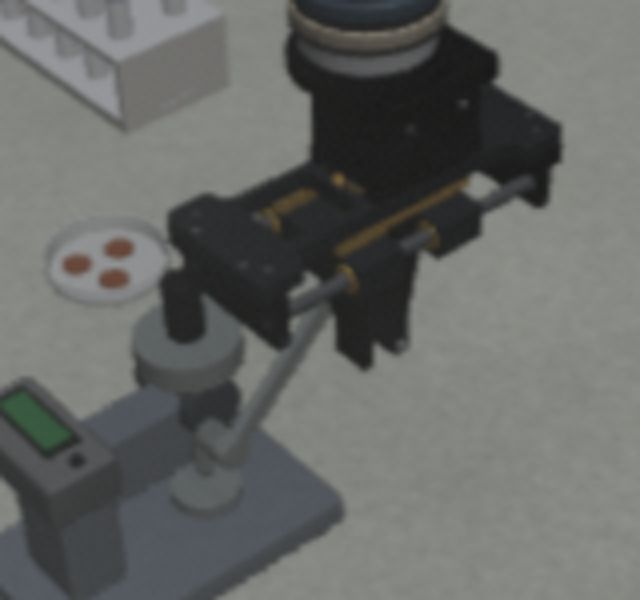

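Request:
{"api": "send_rows", "payload": {"moves": "5 0.5 0.5 0 0;5 0.3 0.3 0 0;5 0 0 0 0;5 0 0 0 0"}}

```text
time_s: 21.3
position: [0.56, -0.0856, 0.1561]
tcp_rot: [[0.997, -0.003, -0.08], [0.08, 0.0, 0.997], [-0.003, -1.0, 0.0]]
force: [-0.9, -1.4, -5.9]
opening: 0.152
```

```bash
python3 - <<'E'
from h import *
s=read_state(); print(s["position"],s["force"],s["moment"],s["opening"])
c=capture("scene");P=cloud(c);R,o=pose(c);K=c["mtx"]
a=np.radians(4.6);ex=np.array([np.cos(a),np.sin(a),0]);ey=np.array([-np.sin(a),np.cos(a),0])
for th in (35,40,45,50):
  t=np.radians(th);w=np.array([.6235,-.162,0])+ex*(.014-.1*np.cos(t))+ey*.106+[0,0,.105+.1*np.sin(t)]
  p=R.T@(w-o); px=(K[0,0]*p[0]/-p[2]+K[0,2],-K[1,1]*p[1]/-p[2]+K[1,2]); print(th,"handle end in crop:",(px[0]-230)*4,(px[1]-120)*4)
w=np.array(s["position"])
p=R.T@(w-o); px=(K[0,0]*p[0]/-p[2]+K[0,2],-K[1,1]*p[1]/-p[2]+K[1,2]); print("tcp",(px[0]-230)*4,(px[1]-120)*4)
E
```

```text
[ 0.55999617 -0.08559     0.15611004] [-0.92777138 -1.40457249 -5.90668296] [-0.28358359 -0.0180183  -0.01045372] 0.15225324794295025
35 handle end in crop: 416.3148734821659 356.8054679074247
40 handle end in crop: 408.60628442684924 350.99870679439346
45 handle end in crop: 399.90158041035534 346.3328596227294
50 handle end in crop: 390.2472072063233 342.8731731804537
tcp 369.2426462968692 351.36974253292465
```

Request:
{"api": "send_rows", "payload": {"moves": "5 6.4 -5.9 0 0;5 6.9 -5.3 0 0;5 7.4 -4.7 0 0;5 7.7 -4 0 0;5 8 -3.3 0 0;5 8.3 -2.6 0 0;5 8.5 -1.9 0 0;5 8.6 -1.1 0 0;5 8.7 -0.4 0 0;5 0 0 0 0;5 0 0 0 0;5 0 0 0 0"}}

```text
time_s: 22.35
position: [0.6319, -0.0796, 0.1869]
tcp_rot: [[0.997, 0.001, -0.08], [0.08, -0.0, 0.997], [0.001, -1.0, -0.0]]
force: [-4.3, -0.3, 4.1]
opening: 0.146
```

```bash
python3 - <<'E'
from h import *
s=read_state(); print(s["position"],s["force"],s["moment"],s["opening"],s["time_s"])
a=np.radians(4.6);ex=np.array([np.cos(a),np.sin(a)]);ey=np.array([-np.sin(a),np.cos(a)])
print("tcp gauge",(np.array(s["position"])[:2]-[.625,-.162])@np.c_[ex,ey])
ims=[]
for n in("scene","wrist"):
    c=capture(n);P=cloud(c,s);ims.append(c["image"])
    O=np.array([.6231,-.1617]) if n=="scene" else np.array([.625,-.1618])
    L=(P[...,:2]-O)@np.c_[ex,ey];z=P[...,2]
    k=(abs(L[...,1]-.050)<.012)&(abs(L[...,0]-.014)<.03)&(z>.125)&(z<.21)
    q=np.c_[L[k][:,0],z[k]]
    for lo in np.arange(.125,.21,.01):
        b=q[(q[:,1]>=lo)&(q[:,1]<lo+.01)]
        if len(b): print(n,"bar z",lo.round(3),len(b),"x mm",(np.percentile(b[:,0],[5,50,95])*1000).round(1))
    r=np.linalg.norm(L,axis=-1)
    for nm,k in(("weight top",(r>.014)&(r<.028)&(z>.138)&(z<.165)),("knob top",(r<.012)&(z>.17)&(z<.2))):
        if k.sum()>3: print(n,nm,k.sum(),np.median(z[k]),np.percentile(z[k],95))
cv2.imwrite("pics/l.png",np.hstack([cv2.resize(ims[0][110:260,230:350],(480,600),interpolation=2),cv2.resize(ims[1],(320,240)).repeat(2,0)[:480] if 0 else cv2.copyMakeBorder(cv2.resize(ims[1],(320,240)),0,360,0,0,0)]))
E
```

```text
[ 0.63189552 -0.07962963  0.18689763] [-4.2984628  -0.28316665  4.12125821] [-0.10870302  0.52929554  0.01813059] 0.14643344155071822 22.35
tcp gauge [0.01347932 0.08155203]
scene bar z 0.125 22 x mm [ 7.1 15.  20.5]
scene bar z 0.135 23 x mm [ 9.6 16.  21. ]
scene bar z 0.145 23 x mm [ 8.5 15.4 20.1]
scene bar z 0.155 23 x mm [ 9.1 16.8 20.3]
scene bar z 0.165 10 x mm [14.9 18.5 19.8]
scene bar z 0.175 11 x mm [17.7 19.7 20.9]
scene bar z 0.185 9 x mm [17.  19.1 20.9]
scene bar z 0.195 9 x mm [18.3 20.1 20.8]
scene bar z 0.205 3 x mm [20.9 21.3 22.8]
scene weight top 97 0.15415248614654298 0.15597309747415045
scene knob top 34 0.18410177188974286 0.1909317902675959
wrist bar z 0.195 32 x mm [ 5.6 19.6 21.1]
wrist bar z 0.205 174 x mm [ 6.6 18.  20.2]
wrist weight top 21 0.15306036462814326 0.15393335889781848
```

View pics/l.png

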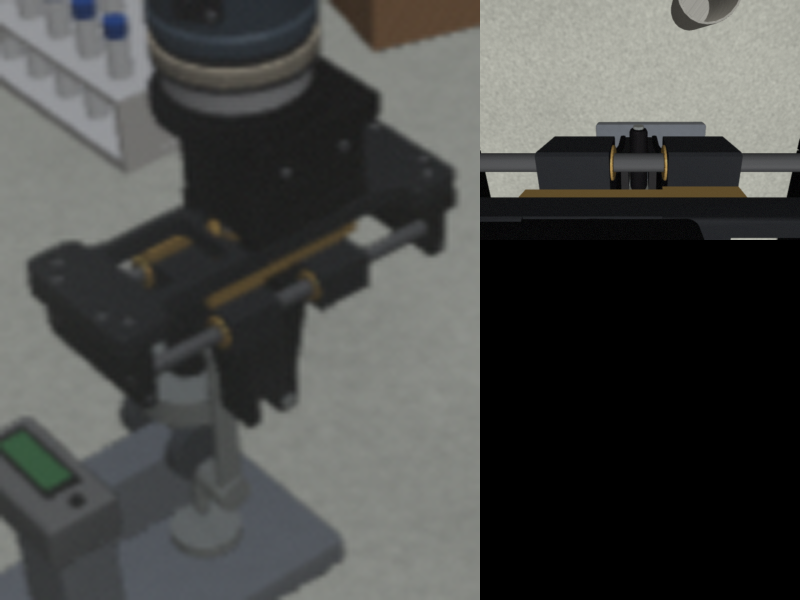

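Lever upright: the weight top is 10 mm higher, at 153.5–154 mm, and the TCP is at gauge x = 13.5 mm (14 is upright). I'll check that it holds steady, then hand in.

Request:
{"api": "send_rows", "payload": {"moves": "5 0.3 0 0 0;5 0 0 0 0;5 0 0 0 0;5 0 0 0 0;5 0 0 0 0;5 0 0 0 0"}}

```text
time_s: 22.95
position: [0.6322, -0.0796, 0.1868]
tcp_rot: [[0.997, 0.002, -0.08], [0.08, 0.0, 0.997], [0.002, -1.0, -0.0]]
force: [-3.3, 0.3, 6.2]
opening: 0.149
```

```bash
python3 - <<'E'
from h import *
s=read_state(); print(s["position"],s["force"],s["opening"],np.abs(s["qvel"]).max(),s["time_s"])
print(hand_in())
E
```

```text
[ 0.63215604 -0.07962683  0.18684327] [-3.27361461  0.25434869  6.15681347] 0.14899143923208186 0.0685903758850459 22.95
the job is handed in; nothing more can be done
None
```

I handed the job in at 22.95 s, with the larger plunger raised and the gripper still holding the lever upright by its handle. No verdict came back.

- **Plunger:** I took the grey 60 mm one from the rack, put its rod through the guide hole and lowered it until the anvil took its weight, then let go. The weight top was at 143.5 mm and the knob top at 179 mm, as expected.
- **Lever:** I took the handle and turned the lever up along its arc. The weight top rose 10 mm, to about 153.5–154 mm. The gripper was at gauge x = 13.5 mm, where 14 is upright, and I then moved it 0.3 mm further. The force of 3–4 N towards the gauge's front fits the return spring.

**Disagreements:** On the handle the opening read about 13 mm, though the bar is 14 mm. Halfway up, the picture showed the handle end where a 45° lever should put it, so I took the grip as sound. The tool also felt about 6 N upwards at the end, so the grip sits slightly low on the arc.

I did not touch the smaller plunger, cup, dish or blue look-alike, but I made no separate final check of them.

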